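# Clamp a gearmotor and latch the hold-down frame

### The arm

A 6-joint arm with a two-finger parallel gripper is mounted at the origin on the work surface. World frame = base frame: x ahead of the robot, y to its left, z up, the work surface at z = 0. Lengths are in m, angles in rad, forces in N, time in s.
With the tool pointing down it reaches from about 0.275 to 0.725 m from the base axis. Payload 5.6 kg.
Tool frame: the origin (TCP) lies at the very end of the fingers, on their centre line; the grasp point (between the pads) lies 19 mm behind it; z points along the fingers, y is the direction in which the jaws open and shut (so a half turn about z gives the same grasp; the last joint's range is limited). The gripper opens to 85 mm and grips with 20 to 120 N. Pads are 22 mm wide; open, the fingers measure 114 mm over their backs; the gripper's body (76 mm by 85 mm) begins 54 mm behind the grasp point. The pads swing forward as they close: fully open they stand 13 mm farther back than shut.
Start: joints at [0.285, 0.255, 0.108, 0, -1.424, -0.285], TCP at [0.55, 0, 0.231] pointing down, gripper open.
Joint ranges: [-2.95, 2.95], [-1.21, 1.97], [-1.09, 1.5], [-2.87, 1.71], [-2.94, -0.07], [-3.05, 3.05]. Speed limits (rad/s): [2.57, 2.57, 3.14, 3.14, 3.14, 3.14].

### API

Orientations are given as a unit quaternion [w, x, y, z].
In Python, from cell import env, vision, workorder, spotter gives the robot as it stands. The module is installed in compiled form; this text tells all that it offers.
- The arm moves only by the tool step_arm, never from a script. Its argument "motion" is a list of rows, each a list of 7 numbers: the turn, a rotation vector about the tool's x, y, z in rad, then the shift along the tool's x, y, z in cm, then the closure, from 0 (fully open) to 1 (shut). In form: [[rx, ry, rz, x, y, z, hand], ...]. A call has 1 to 10 rows; each row is the pose to reach, as a shift and turn from the pose commanded when the call began, along the tool's axes at that moment; what a row does not reach only later rows make up. A row lasts 1/12 s, in which the tool goes at most 41.7 mm and 7.16 degrees, less where a joint would pass 70% of its speed; a pose out of reach is approached as far as the arm can. A call with a gripper value outside its range is refused whole. The fingers move at their own pace and stop on an object; the grip force is fixed at half the most. Time passes only in rows, so rows that repeat a pose let the fingers close. It gives the time, the measured TCP pose, the force and the opening at its end, in the units of the state.
- env.state(): the state, without advancing time (a new reading comes with each control period).
- vision.grab_frame(name): name is "scene" or "side" or "wrist"; returns (picture, depth): 420x560x3 uint8, blue, green, red; 420x560 float32, m along the optical axis (not along the pixel's ray), 0 where there is no reading.
- vision.camera_info(name): a dict with "intrinsics" (3x3 intrinsics, pixels), "view" (4x4, takes a point from world to camera coordinates). Camera axes: x right, y up, looking along -z (the intrinsics and any distortion apply to the point x, -y, -z); pixel columns grow to the right and rows downward; lengths in m; the calibration is good to about 2 mm. The wrist camera is an equidistant fisheye: a pixel r from the principal point sees the ray r / f radians off the axis. A picture is of the moment at which its call begins: read the wrist's pose just before it. camera_info takes no time and is no camera call; for the wrist camera it gives the pose at the moment of the call.
- workorder.job_done(): hands the job in, once; it reports no verdict.
Trained networks look in the newest picture that a camera, given by its name, has taken for a name from the list of things; names that differ only in an ending like _2 or _b are one class to them, and where a whole thing is asked for, a point or a joint stands for the part that bears it (a point fixed in the world has none). Each returns a list of dicts, best first, with "confidence" (0 to 1); they miss things now and then, are a little off and sometimes report something else, mostly with a low value. They report only what shows in the picture. A call takes as long as a camera call.
- spotter.search_frame(camera, label): "point" ([x, y, z] in m, in world coordinates, good to about 4 mm: the middle of the surface that is visible of it).
The state is a dict: "time": time; "joints": joint angles; "dq": joint speeds; "joint_efforts": joint torques, N m; "tcp_pos": TCP position; "tool_rot": TCP orientation; "wrist_force": force on the tool from outside, world axes, zero at the start; "wrist_torque": the same for the moment, N m; "grip_width": opening from 0.0 (shut) to 1.0 (fully open).
Only numpy, scipy, OpenCV 4.12 (cv2) and the standard library are available. Lean on these libraries where they do the work, as an engineer would, in place of code of your own. Each camera call takes 0.05 s, during which the arm holds its last target. There are 200 camera calls.

### The job

Get the gearmotor ready for screwing: push the sliding jaw by its tab until it has moved the gearbox right up against the fence and bears on it with about 10 N, without crushing it. Then close the sprung hold-down frame fully and turn its latch all the way so that its toe is caught under the keeper and the frame stays down by itself. Leave the spare motors and the screw cup as they are.

Things in the scene. Friction and masses are not known exactly. Their poses are not given: they have to be found in the camera images.
- fixture: Plate of orange phenolic board fixed to the bench, 280 x 300 mm (its x, y), z up, top face 20 mm above its origin, the centre of its underside (bench level). Yaw up to 0.3 rad. All 'fixture' coordinates are in this frame, mm. The fence, a dark steel block (x -65 to -20, z 20 to 45), faces -y and has been set by hand anywhere from y = 46 to 74.
- keeper (a point): Middle of the underside of the keeper's lip, fixture (95, 30, 77). The lip is 20 mm (x) by 24 mm (y) and 6 mm thick (x 85 to 105, z 77 to 83), open at both y sides, carried by a steel post at x 103 to 115. Axes as the fixture's.
- frame (a joint): Opening of the hold-down frame (rad): 0 = closed, on its rest posts (rigid stop); grows upward, to 0.9. Aluminium window frame 180 mm long from the hinge, 130 mm wide (fixture y -35 to 95), 8 mm thick (z 60 to 68 closed). Its spring holds it up at 0.35 to 0.5 rad; pushing down at the latch takes 1 N at first, 10 N to close, and it springs up when let go unless latched.
- frame_hinge (a point): Point on the frame's hinge axis (along fixture y, at its side near the robot), middle of its width: fixture (-105, 30, 62). Axes of the frame: x from the hinge to the free edge, z out of its top face.
- latch (a joint): Turn of the latch about the frame's normal (rad): 0 = toe to fixture -y; grows anticlockwise from above to a stop at 1.57 = toe to +x under the keeper's lip. Starts at 0.1 to 0.45, stays where left (light friction, 0.07 N m). Frame pressed fully closed, the toe passes 3 mm below the lip; higher, it strikes or misses it. Let go when latched, the frame rises 3 mm till the toe bears.
- latch_grip (a point): Grip point on the latch's pivot axis: in the frame's axes 160 mm from the hinge along x, 28 mm along z. x, y turn with the latch. Dark steel: upright wing 10 mm thick (this x), 36 mm long (y), from 16 mm below to 14 mm above this point, on a disc of radius 20 mm, top 16 mm below this point, 6 mm thick; toe a flat bar 12 mm wide level with the disc, reaching 45 mm from the pivot along this -y.
- jaw: Sliding steel jaw, slides along fixture y only (x = -42.5, z = 33), axes as the fixture's. Origin in the middle of its flat face, which looks to +y toward the gearbox, 36 mm wide, 22 mm high. Starts with the face at fixture y = -22 to -4, can go to y = 48; stays where left (slides stiffly, about 3 N). A rod runs back (-y) to its tab between low guides at y -49 to -38, z up to 36.
- jaw_tab (a point): Middle of the top edge of the jaw's upright tab: 118 mm behind (-y) the jaw face, 76 mm above the bench. Tab 34 mm wide (x), 10 mm thick (y, 5 mm either side of this point), 50 mm tall.
- gearmotor: Loose gearmotor, 0.13 to 0.21 kg, lying on the plate between jaw and fence: aluminium gearbox 45 x 32 x 26 mm (x, y, z), black round motor 23 mm across and 50 mm long along +x, short upright shaft on top. Origin in the middle of the gearbox's underside, axes within 0.06 rad of the fixture's. Starts 2 to 38 mm short of the fence, its origin at fixture y 20 to 27; slides at about 2 N.
- spare_a: another gearmotor exactly like the gearmotor, lying loose on the bench near the fixture plate; a bystander. Origin under its gearbox
- spare_b: another gearmotor exactly like the gearmotor, lying loose on the bench near the fixture plate; a bystander. Origin under its gearbox
- screw_cup: Small grey open cup, 64 mm across and 45 mm high, standing on the bench to the left of the fixture; a bystander. Origin under its centre.

How it is judged:
On the way, in this order (a step that is already met when the one before it is completed fails the run):
1. the jaw presses the gearbox against the fence with at least 5 N (y of gearmotor in the frame of jaw below 0.018 m and contact force between jaw and gearmotor above 5 N), for 0.2 s.
2. the frame is closed and the latch turned under the keeper (value of joint frame below 0.03 rad and value of joint latch above 1.35 rad), for 0.2 s.
At the end, for the whole second after the job is handed in: The frame is held down (within 0.03 rad of closed) by the latch, turned to at least 1.35 rad under the keeper; the gearmotor lies flat and at rest with the jaw's face within 2 mm of the gearbox, where it was pressed against the fence; nothing is held by the robot (all of step 2 and y of gearmotor in the frame of jaw below 0.018 m and angle between gearmotor's own z axis and vertical below 0.1 rad and linear speed of gearmotor below 0.02 m/s); the robot touches nothing.
It fails at once if the gearbox is crushed: the jaw presses it with more than 30 N (contact force between jaw and gearmotor above 30 N).
It fails at once if a spare motor or the screw cup is moved by more than 15 mm (distance of any of spare_a, spare_b, screw_cup from where it was at the start of the episode above 0.015 m).
It also fails if it takes over 72 s, if anything falls off the work surface, if the arm or the gripper's body presses on something with over 40 N, if the wrist force passes 120 N, or if a joint passes its speed limit or range.

## Working session

There is one attempt and no reset: what is moved stays moved. The work goes in short steps, Python scripts to look and compute and a tool call to move; the robot and the scene stay as the last step left them, time stands still between calls to the robot, and variables do not carry over. Pictures are saved under pics/ and viewed, about 8 in all and at most 12, crops included, and the job is handed in when it is done.

Besides the shell and the picture viewer there is one more tool, called by a JSON object that holds its "method" and its "body", one argument or row to a line. step_arm: Moves the arm, as the interface text tells. Its arguments: {"type":"object","properties":{"motion":{"type":"array","items":{"type":"array","items":{"type":"number"}}}},"required":["motion"]}

```bash
mkdir -p pics; cat > h.py <<'E'
import numpy as np, cv2
from cell import env, vision, workorder, spotter
from scipy.spatial.transform import Rotation as R
def cloud(name):
    im,d=vision.grab_frame(name); ci=vision.camera_info(name)
    K=np.array(ci["intrinsics"]); V=np.array(ci["view"])
    v,u=np.indices(d.shape)
    x=(u-K[0,2])/K[0,0]*d; y=(v-K[1,2])/K[1,1]*d
    P=np.stack([x,-y,-d,np.ones_like(d)],-1)@np.linalg.inv(V).T
    P=P[...,:3]; P[d==0]=np.nan
    return im,P
def rot():
    q=env.state()["tool_rot"]; return R.from_quat([q[1],q[2],q[3],q[0]])
E
python3 - <<'E'
from h import *
print(env.state())
ims=[]
for n in ("scene","side"):
    im,P=cloud(n); np.savez(n+".npz",im=im,P=P); cv2.imwrite(f"pics/{n}0.png",im)
    for l in ["fixture","frame","latch","latch_grip","jaw","jaw_tab","gearmotor","screw_cup"]:
        print(n,l,[(np.round(r["point"],3).tolist(),round(r["confidence"],2)) for r in spotter.search_frame(n,l)][:4])
E
```

```text
{'time': 0.0, 'joints': array([ 2.84612251e-01,  2.55720721e-01,  1.06972653e-01, -4.77515661e-04,
       -1.42393414e+00, -2.84598640e-01]), 'dq': array([ 1.24055261e-04,  1.27501232e-03, -6.32596709e-04,  1.55851845e-05,
       -1.63666608e-03,  8.16467243e-04]), 'joint_efforts': array([-4.48901856e-04, -3.86631560e+01,  2.37934113e+01,  5.36471218e+00,
       -6.25866101e-03, -4.57470776e-06]), 'tcp_pos': array([5.49476353e-01, 5.83049376e-05, 2.30396638e-01]), 'tool_rot': array([-7.13765406e-04, -7.07086396e-01,  7.07126498e-01,  6.59880196e-04]), 'wrist_force': array([0.45731478, 0.10931624, 0.42178866]), 'wrist_torque': array([ 0.02238964, -0.08109725,  0.0419045 ]), 'grip_width': 0.9990721614893687}
scene fixture [([0.584, 0.05, 0.022], 0.91), ([0.485, -0.086, 0.05], 0.49)]
scene frame [([0.578, 0.06, 0.124], 0.6)]
scene latch [([0.591, 0.042, 0.144], 0.72)]
scene latch_grip [([0.592, 0.042, 0.146], 0.61)]
scene jaw [([0.48, -0.084, 0.045], 0.64)]
scene jaw_tab [([0.485, -0.086, 0.049], 0.57)]
scene gearmotor [([0.519, 0.058, 0.042], 0.82)]
scene screw_cup []
side fixture [([0.54, -0.014, 0.018], 0.89), ([0.538, 0.273, 0.033], 0.59)]
side frame [([0.541, 0.031, 0.108], 0.75), ([0.54, 0.272, 0.033], 0.4), ([0.612, -0.225, 0.024], 0.17)]
side latch [([0.59, 0.033, 0.137], 0.75)]
side latch_grip [([0.594, 0.032, 0.143], 0.83)]
side jaw [([0.488, -0.092, 0.042], 0.97)]
side jaw_tab [([0.483, -0.089, 0.044], 0.84)]
side gearmotor [([0.539, 0.045, 0.043], 0.59)]
side screw_cup [([0.538, 0.272, 0.034], 0.76)]
```

View pics/scene0.png

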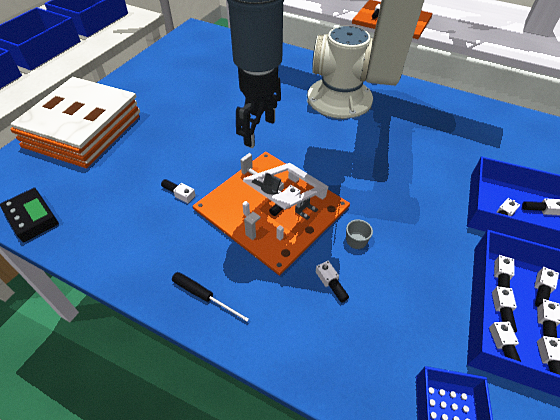

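View pics/side0.png

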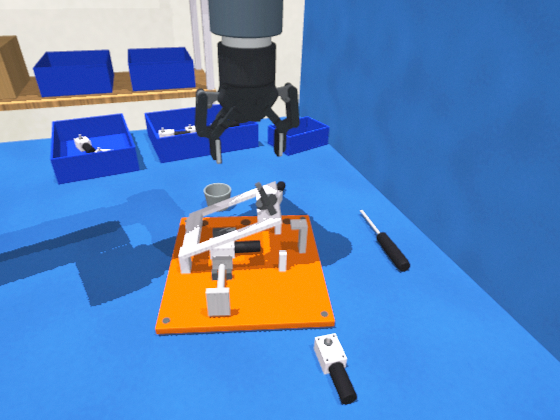

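```bash
python3 - <<'E'
from h import *
for n in ("scene","side"):
    z=np.load(n+".npz"); P=z["P"]; im=z["im"]
    hsv=cv2.cvtColor(im,cv2.COLOR_BGR2HSV)
    m=(abs(P[...,2]-0.02)<0.006)&(hsv[...,1]>90)&(hsv[...,0]<25)&(P[...,0]>.3)&(P[...,0]<.8)
    m=cv2.morphologyEx(m.astype(np.uint8),cv2.MORPH_OPEN,np.ones((3,3)))>0
    Q=P[m]; print(n,len(Q),np.median(Q[:,2]),Q.min(0),Q.max(0))
    r=cv2.minAreaRect((Q[:,:2]*1000).astype(np.float32)); print(r, cv2.boxPoints(r))
E
```

```text
scene 7072 0.02096803478928788 [ 0.38124736 -0.68485508  0.01405469] [0.71975164 0.2025262  0.02590005]
((537.386962890625, -239.85562133789062), (875.68701171875, 327.4840393066406), 87.20120239257812) [[ 352.4609  -669.1815 ]
 [ 679.55426 -685.1722 ]
 [ 722.313    189.47028]
 [ 395.21967  205.46094]]
side 12555 0.020213694413794725 [ 0.37729763 -0.15424452  0.01400503] [0.71619793 0.19872512 0.02558207]
((546.5496215820312, 24.040863037109375), (301.3400573730469, 279.5921630859375), 76.23136901855469) [[ 374.9109   -89.02791]
 [ 646.4689  -155.57133]
 [ 718.18835  137.10963]
 [ 446.63037  203.65306]]
```

The scene view shows the orange plate near (275,212), frame sprung up, tab at (247,160) and the cup at (358,235). The side view shows the tab at (218,300), latch at (265,200) and spare at (330,350).

```bash
cat >> h.py <<'E'
import json,os
def fx():
    c=json.load(open("fx.json")); return np.array(c[:2]),c[2]
def tofix(P):
    c,y=fx(); M=R.from_euler('z',y).as_matrix()
    return (np.asarray(P)-np.r_[c,0])@M
def toworld(p):
    c,y=fx(); M=R.from_euler('z',y).as_matrix()
    return np.asarray(p)@M.T+np.r_[c,0]
E
python3 - <<'E'
from h import *
Qs=[]
for n in ("scene","side"):
    z=np.load(n+".npz"); P=z["P"]; hsv=cv2.cvtColor(z["im"],cv2.COLOR_BGR2HSV)
    m=(abs(P[...,2]-0.02)<0.006)&(hsv[...,1]>90)&(hsv[...,0]<25)&(P[...,0]>.34)&(P[...,0]<.74)&(abs(P[...,1])<.23)
    m=cv2.morphologyEx(m.astype(np.uint8),cv2.MORPH_OPEN,np.ones((3,3)))>0
    r=cv2.minAreaRect((P[m][:,:2]*1000).astype(np.float32)); print(n,r)
    Qs.append(r)
c=np.mean([r[0] for r in Qs],0)/1000
y=np.mean([np.radians((r[2]+45)%90-45) for r in Qs]); print(c,y)
json.dump([*c,y],open("fx.json","w"))
for n in ("scene","side"):
    z=np.load(n+".npz"); F=tofix(z["P"])*1000; np.save(n+"F.npy",F)
    def sel(x0,x1,y0,y1,z0,z1,t):
        m=(F[...,0]>x0)&(F[...,0]<x1)&(F[...,1]>y0)&(F[...,1]<y1)&(F[...,2]>z0)&(F[...,2]<z1)
        Q=F[m]
        if len(Q): print(n,t,len(Q),"p2",np.percentile(Q,2,0).round(1),"med",np.median(Q,0).round(1),"p98",np.percentile(Q,98,0).round(1))
    sel(-75,-10,-155,-105,30,90,"tab"); sel(-75,-10,-155,-105,72,82,"tabtop")
    sel(-62,-22,-45,5,38,50,"jawtop"); sel(-70,-18,0,45,40,52,"gearboxtop"); sel(-70,-15,42,90,38,50,"fencetop")
    sel(80,120,10,50,70,90,"keeper"); sel(20,80,0,60,125,200,"latch")
E
```

```text
scene ((548.782958984375, 25.918869018554688), (300.6781921386719, 281.7740173339844), 76.15870666503906)
side ((546.5496215820312, 24.040863037109375), (301.3400573730469, 279.5921630859375), 76.23136901855469)
[0.54766629 0.02497987] -0.24094204277386685
scene tab 199 p2 [ -57.9 -133.3   31.6] med [ -38.6 -124.2   56.5] p98 [ -24.6 -108.3   79.1]
scene tabtop 50 p2 [ -57.9 -133.8   72.6] med [ -41.6 -126.7   76.9] p98 [ -24.4 -122.3   79.9]
scene jawtop 20 p2 [-60.9 -19.   38.9] med [-52.3 -11.6  43.7] p98 [-40.5  -9.7  45.6]
scene gearboxtop 131 p2 [-66.2   8.7  42.9] med [-47.9  26.5  47. ] p98 [-31.3  41.3  49.8]
scene fencetop 70 p2 [-60.   63.   38.4] med [-33.6  72.2  45. ] p98 [-18.7  75.   47.8]
scene keeper 153 p2 [86.4 19.  70.8] med [104.7  33.   83.2] p98 [116.1  43.6  86. ]
scene latch 455 p2 [ 24.2   2.3 129.2] med [ 41.7  33.2 140.5] p98 [ 61.9  57.8 165.1]
side tab 595 p2 [ -58.8 -135.6   31.7] med [ -42.1 -134.1   58.8] p98 [ -25.5 -125.5   77.3]
side tabtop 152 p2 [ -58.3 -135.3   72.4] med [ -43.1 -131.2   76. ] p98 [ -25.6 -124.3   77.7]
side jawtop 180 p2 [-59.3 -42.9  38.1] med [-42.1 -22.4  43.3] p98 [-24.6 -11.5  45.5]
side gearboxtop 145 p2 [-64.2   6.5  40.6] med [-36.2  10.6  45.1] p98 [-19.8  30.4  47.9]
side fencetop 131 p2 [-63.6  60.3  38.5] med [-43.8  63.8  44.8] p98 [-21.6  73.7  46.7]
side keeper 182 p2 [85.8 16.4 71.5] med [101.8  24.6  82.7] p98 [114.9  41.6  84.4]
side latch 441 p2 [ 22.3   1.9 125.9] med [ 37.4  17.2 138. ] p98 [ 60.8  55.3 164.6]
```

{"method": "step_arm", "body": {
  "motion": [
    [0,0,0.08,3,2,0,1],
    [0,0,0.16,6,4,0,1],
    [0,0,0.241,9,6,0,1],
    [0,0,0.241,12.5,8.25,0,1],
    [0,0,0.241,12.5,8.25,4,1],
    [0,0,0.241,12.5,8.25,8,1],
    [0,0,0.241,12.5,8.25,8,1],
    [0,0,0.241,12.5,8.25,8,1]
  ]
}}

```text
time: 1.57
tcp_pos: [0.4662, -0.1254, 0.1506]
tool_rot: [-0.002, -0.617, 0.787, 0.001]
wrist_force: [0.4, 1.1, 1.4]
grip_width: -0.0
```

```bash
cat >> h.py <<'E'
def goto(p):
    "tool-axis shift (cm) and tool yaw (rad) to fixture point p (mm), fingers down"
    s=env.state(); r=rot()
    d=r.inv().apply(toworld(np.array(p)/1000)-s["tcp_pos"])*100
    print("t",round(s["time"],2),"fix tcp",(tofix(s["tcp_pos"])*1000).round(1),"shift cm",d.round(2),"toolx in fixture",tofix(r.apply([1,0,0])+np.r_[fx()[0],0]).round(3),"z",r.apply([0,0,1]).round(3),"F",s["wrist_force"].round(2))
E
python3 - <<'E'
from h import *
goto([-42.5,-165,45])
im,d=vision.grab_frame("wrist"); cv2.imwrite("pics/w1.png",im)
for l in ("jaw_tab","latch_grip","gearmotor"):
    print(l,[((tofix(r["point"])*1000).round(1).tolist(),round(r["confidence"],2)) for r in spotter.search_frame("wrist",l)][:3])
E
```

```text
t 1.57 fix tcp [ -43.2 -165.4  150.6] shift cm [-0.06 -0.11 10.56] toolx in fixture [-0.    -1.     0.002] z [-0.004 -0.001 -1.   ] F [0.36 1.12 1.36]
jaw_tab [([-33.0, -130.7, 37.6], 0.61)]
latch_grip []
gearmotor []
```

View pics/w1.png

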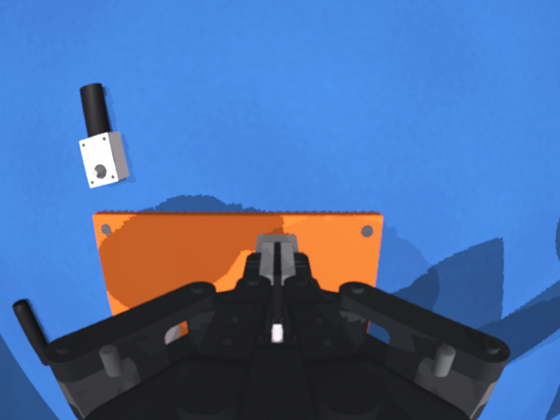

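The wrist view shows the plate's -y edge parallel to the tool (row 213), so the yaw is right; a spare lies at (100,150), well clear. I'm descending behind the tab.

{"method": "step_arm", "body": {
  "motion": [
    [0,0,0,0,-0.1,3,1],
    [0,0,0,0,-0.1,6,1],
    [0,0,0,0,-0.1,9,1],
    [0,0,0,0,-0.1,10.5,1],
    [0,0,0,0,-0.1,10.5,1],
    [0,0,0,-0.5,-0.1,10.5,1],
    [0,0,0,-1.0,-0.1,10.5,1],
    [0,0,0,-1.0,-0.1,10.5,1],
    [0,0,0,-1.0,-0.1,10.5,1]
  ]
}}

```text
time: 2.52
tcp_pos: [0.4723, -0.115, 0.0479]
tool_rot: [0.001, -0.617, 0.787, -0.001]
wrist_force: [-1.0, 0.2, 0.0]
grip_width: -0.0
```

```bash
python3 - <<'E'
from h import *
goto([-42.5,-145,45])
E
```

```text
t 2.52 fix tcp [ -39.8 -153.9   47.9] shift cm [-0.89  0.27  0.29] toolx in fixture [ 0.001 -1.    -0.001] z [ 0.003  0.    -1.   ] F [-0.95  0.24  0.  ]
```

{"method": "step_arm", "body": {
  "motion": [
    [0,0,0,-0.4,0.2,0.2,1],
    [0,0,0,-0.7,0.2,0.2,1],
    [0,0,0,-1.0,0.2,0.2,1],
    [0,0,0,-1.3,0.2,0.2,1],
    [0,0,0,-1.6,0.2,0.2,1],
    [0,0,0,-1.9,0.2,0.2,1],
    [0,0,0,-2.2,0.2,0.2,1],
    [0,0,0,-2.5,0.2,0.2,1],
    [0,0,0,-2.5,0.2,0.2,1]
  ]
}}

```text
time: 3.27
tcp_pos: [0.475, -0.0903, 0.0443]
tool_rot: [0.0, -0.617, 0.787, 0.0]
wrist_force: [-1.7, -1.5, 1.6]
grip_width: 0.003
```

```bash
python3 - <<'E'
from h import *
goto([-42.5,-104,45])
E
```

```text
t 3.27 fix tcp [ -43.1 -129.3   44.3] shift cm [-2.53 -0.06 -0.07] toolx in fixture [ 0. -1. -0.] z [ 0.  0. -1.] F [-1.74 -1.45  1.64]
```

{"method": "step_arm", "body": {
  "motion": [
    [0,0,0,-0.3,0,0,1],
    [0,0,0,-0.6,0,0,1],
    [0,0,0,-0.9,0,0,1],
    [0,0,0,-1.2,0,0,1],
    [0,0,0,-1.4,0,0,1],
    [0,0,0,-1.6,0,0,1],
    [0,0,0,-1.6,0,0,1]
  ]
}}

```text
time: 3.85
tcp_pos: [0.4788, -0.0748, 0.0443]
tool_rot: [0.0, -0.617, 0.787, 0.0]
wrist_force: [-0.8, -2.9, 2.4]
grip_width: 0.0
```

```bash
python3 - <<'E'
from h import *
goto([-42.5,-104,45])
im,P=cloud("side"); F=tofix(P)*1000; cv2.imwrite("pics/s2.png",im[180:340,140:340].repeat(3,0).repeat(3,1))
for t,b in dict(tabtop=(-75,-10,-140,-80,65,82),jawtop=(-62,-22,-35,30,38,50),gbfront=(-66,-20,-10,50,40,46)).items():
    m=np.all([(F[...,i]>b[2*i])&(F[...,i]<b[2*i+1]) for i in range(3)],0); Q=F[m]
    print(t,len(Q),np.percentile(Q,[2,50,98],0).round(1).tolist())
E
```

```text
t 3.85 fix tcp [ -43.  -113.3   44.3] shift cm [-0.93 -0.05 -0.07] toolx in fixture [ 0. -1. -0.] z [ 0.  0. -1.] F [-0.78 -2.9   2.44]
tabtop 151 [[-54.9, -126.3, 65.7], [-42.3, -122.3, 73.8], [-28.7, -103.5, 81.8]]Traceback (most recent call last):
  File "<stdin>", line 6, in <module>
    return _quantile_unchecked(
        a, q, axis, out, overwrite_input, method, keepdims, weights)
    return _ureduce(a,
                    func=_quantile_ureduce_func,
    ...<5 lines>...
                    overwrite_input=overwrite_input,
                    method=method)
    r = func(a, **kwargs)
    result = _quantile(arr,
                       quantiles=q,
    ...<2 lines>...
                       out=out,
                       weights=wgt)
    slices_having_nans = np.isnan(arr[-1, ...])
                                  ~~~^^^^^^^^^
IndexError: index -1 is out of bounds for axis 0 with size 0
```

View pics/s2.png

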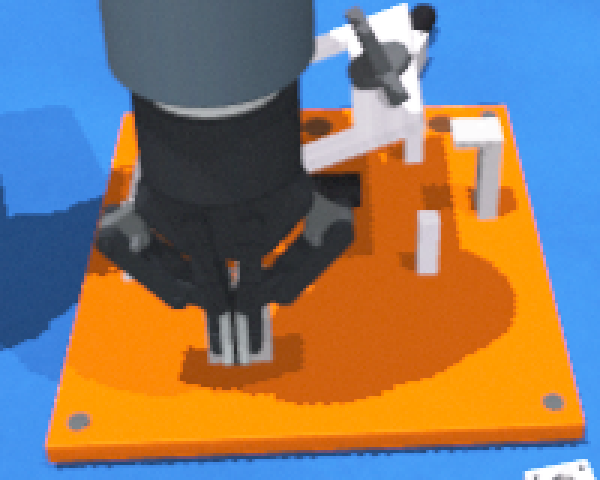

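The picture shows the fingers behind the tab at (240,340) and the frame still up. I'm pushing on gently.

{"method": "step_arm", "body": {
  "motion": [
    [0,0,0,-0.1,0,0,1],
    [0,0,0,-0.2,0,0,1],
    [0,0,0,-0.3,0,0,1],
    [0,0,0,-0.4,0,0,1],
    [0,0,0,-0.5,0,0,1],
    [0,0,0,-0.5,0,0,1]
  ]
}}

```text
time: 4.4
tcp_pos: [0.48, -0.0701, 0.0443]
tool_rot: [0.0, -0.617, 0.787, 0.0]
wrist_force: [-1.9, -3.3, 1.9]
grip_width: -0.0
```

{"method": "step_arm", "body": {
  "motion": [
    [0,0,0,-0.1,0,0,1],
    [0,0,0,-0.2,0,0,1],
    [0,0,0,-0.2,0,0,1]
  ]
}}

```text
time: 4.65
tcp_pos: [0.4804, -0.0682, 0.0443]
tool_rot: [0.0, -0.617, 0.787, 0.0]
wrist_force: [-0.7, -3.6, 1.3]
grip_width: -0.001
```

{"method": "step_arm", "body": {
  "motion": [
    [0,0,0,-0.1,0,0,1],
    [0,0,0,-0.1,0,0,1]
  ]
}}

```text
time: 4.82
tcp_pos: [0.4807, -0.0673, 0.0443]
tool_rot: [0.0, -0.617, 0.787, -0.0]
wrist_force: [-0.5, -3.1, 1.7]
grip_width: -0.001
```

{"method": "step_arm", "body": {
  "motion": [
    [0,0,0,-0.1,0,0,1],
    [0,0,0,-0.1,0,0,1]
  ]
}}

```text
time: 4.98
tcp_pos: [0.4809, -0.0663, 0.0443]
tool_rot: [0.0, -0.617, 0.787, -0.0]
wrist_force: [-0.2, -3.6, 1.6]
grip_width: 0.001
```

{"method": "step_arm", "body": {
  "motion": [
    [0,0,0,-0.1,0,0,1],
    [0,0,0,-0.1,0,0,1]
  ]
}}

```text
time: 5.15
tcp_pos: [0.4812, -0.0654, 0.0443]
tool_rot: [0.0, -0.617, 0.787, -0.0]
wrist_force: [-1.2, -3.4, 1.9]
grip_width: 0.001
```

{"method": "step_arm", "body": {
  "motion": [
    [0,0,0,-0.1,0,0,1],
    [0,0,0,-0.1,0,0,1]
  ]
}}

```text
time: 5.32
tcp_pos: [0.4812, -0.0651, 0.0443]
tool_rot: [-0.001, -0.617, 0.787, -0.0]
wrist_force: [-0.4, -6.3, 2.1]
grip_width: -0.003
```

```bash
python3 - <<'E'
from h import *
goto([-42.5,-104,45])
for n in("scene","side"):
  im,P=cloud(n); F=tofix(P)*1000
  if n=="scene": cv2.imwrite("pics/s3.png",cv2.resize(im[130:280,180:370],None,fx=4,fy=4,interpolation=cv2.INTER_CUBIC))
  for t,b in dict(gbtop=(-66,-20,0,80,43,49),fence=(-70,-10,57,85,38,50),tab=(-65,-20,-140,-70,68,79)).items():
    m=np.all([(F[...,i]>b[2*i])&(F[...,i]<b[2*i+1]) for i in range(3)],0); Q=F[m]
    if len(Q): print(n,t,len(Q),np.percentile(Q,[2,50,98],0).round(1).tolist())
  print([((tofix(r["point"])*1000).round(1).tolist(),round(r["confidence"],2)) for r in spotter.search_frame(n,"gearmotor")][:3])
E
```

```text
t 5.32 fix tcp [ -43.1 -103.4   44.3] shift cm [ 0.06 -0.06 -0.07] toolx in fixture [ 0.    -1.     0.001] z [-0.001 -0.001 -1.   ] F [-0.39 -6.28  2.09]
scene gbtop 125 [[-64.1, 19.3, 43.8], [-42.5, 37.5, 46.1], [-20.8, 74.7, 48.4]]
scene fence 72 [[-60.2, 58.7, 38.5], [-32.8, 71.7, 44.8], [-18.3, 75.0, 47.8]]
scene tab 73 [[-58.0, -104.7, 69.5], [-38.6, -86.6, 75.5], [-24.6, -81.5, 78.6]]
[]
side tab 98 [[-55.3, -116.2, 68.4], [-42.4, -112.5, 73.8], [-29.0, -86.0, 78.6]]
[([18.2, 43.0, 42.8], 0.58), ([36.2, 11.5, 131.1], 0.29)]
```

View pics/s3.png

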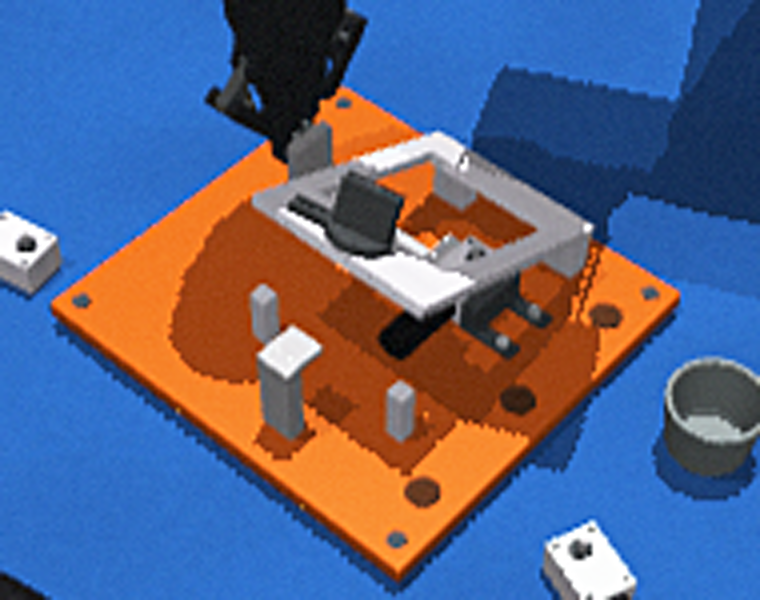

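The gearbox now sits against the fence at (480,290), and the force is starting to rise at about 4 N/mm.

{"method": "step_arm", "body": {
  "motion": [
    [0,0,0,-0.1,0,0,1],
    [0,0,0,-0.1,0,0,1]
  ]
}}

```text
time: 5.68
tcp_pos: [0.4812, -0.0651, 0.0443]
tool_rot: [-0.001, -0.617, 0.787, -0.001]
wrist_force: [0.3, -11.4, 2.2]
grip_width: 0.001
```

{"method": "step_arm", "body": {
  "motion": [
    [0,0,0,-0.05,0,0,1],
    [0,0,0,-0.05,0,0,1],
    [0,0,0,-0.05,0,0,1],
    [0,0,0,-0.05,0,0,1]
  ]
}}

```text
time: 6.02
tcp_pos: [0.4812, -0.0651, 0.0444]
tool_rot: [-0.002, -0.617, 0.787, -0.001]
wrist_force: [-0.8, -13.4, 2.1]
grip_width: 0.001
```

{"method": "step_arm", "body": {
  "motion": [
    [0,0,0,1,0,0,1],
    [0,0,0,3,0,0,1],
    [0,0,0,5,0,-1,1],
    [0,0,0,7,0,-5,1],
    [0,0,0,8,0,-9,1],
    [0,0,0,8,0,-13,1],
    [0,0,0,8,0,-17,1],
    [0,0,0,8,0,-21,1],
    [0,0,0,8,0,-22,0]
  ]
}}

```text
time: 6.77
tcp_pos: [0.4651, -0.1411, 0.2712]
tool_rot: [0.005, -0.617, 0.787, -0.004]
wrist_force: [0.1, -0.4, 1.0]
grip_width: 0.129
```

```bash
python3 - <<'E'
from h import *
goto([55,30,200]); print(env.state()["joints"].round(3))
for n in("scene","side"):
  im,P=cloud(n); F=tofix(P)*1000; np.savez(n+"1.npz",im=im,F=F)
  hsv=cv2.cvtColor(im,cv2.COLOR_BGR2HSV)
  for t,b in dict(tab=(-65,-20,-140,-70,68,79),jaw=(-62,-22,10,35,38,47),gb=(-66,-20,20,80,40,50)).items():
    m=np.all([(F[...,i]>b[2*i])&(F[...,i]<b[2*i+1]) for i in range(3)],0); Q=F[m]
    if len(Q): print(n,t,len(Q),np.percentile(Q,[2,50,98],0).round(1).tolist())
  # frame plane: bright points in the frame region
  m=(F[...,0]>-90)&(F[...,0]<80)&(F[...,1]>-40)&(F[...,1]<100)&(F[...,2]>75)&(F[...,2]<160)&(hsv[...,2]>150)&(hsv[...,1]<60)
  Q=F[m]
  best=None
  for th in np.arange(.3,.56,.005):
    zz=-(Q[:,0]+105)*np.sin(th)+(Q[:,2]-62)*np.cos(th)
    k=(abs(zz-6)<2.5).sum()
    if best is None or k>best[0]: best=(k,th)
  print(n,len(Q),"theta",best)
  th=best[1]
  # dark latch points in frame axes
  fxx=(F[...,0]+105)*np.cos(th)+(F[...,2]-62)*np.sin(th); fz=-(F[...,0]+105)*np.sin(th)+(F[...,2]-62)*np.cos(th); fy=F[...,1]
  m=(hypot:=np.hypot(fxx-160,fy-30)<55)&(fz>25)&(fz<46); Q=np.c_[fxx[m],fy[m],fz[m]]
  if len(Q)>10:
    print("wing n",len(Q),np.percentile(Q,[2,50,98],0).round(1).tolist(),cv2.minAreaRect(Q[:,:2].astype(np.float32)))
  m=hypot&(fz>5)&(fz<15)&(hsv[...,2]<110)&(np.hypot(fxx-160,fy-30)>26); Q=np.c_[fxx[m],fy[m]]
  if len(Q)>3: d=Q.mean(0)-[160,30]; print("toe n",len(Q),Q.mean(0),"phi",np.arctan2(d[0],-d[1]))
  print("latch_grip",[((tofix(r["point"])*1000).round(1).tolist(),round(r["confidence"],2)) for r in spotter.search_frame(n,"latch_grip")][:2])
cv2.imwrite("pics/s4.png",np.hstack([cv2.resize(np.load(n+"1.npz")["im"][y:y+100,x:x+100],None,fx=4,fy=4,interpolation=cv2.INTER_CUBIC) for n,y,x in(("scene",140,230),("side",160,210))]))
E
```

```text
t 6.77 fix tcp [ -40.5 -181.   271.2] shift cm [-21.08  -9.48   7.28] toolx in fixture [ 0.001 -1.    -0.002] z [ 0.012 -0.001 -1.   ] F [ 0.1  -0.42  0.98]
[ 2.900e-02  1.100e-01  2.800e-02  1.000e-03 -1.477e+00 -2.700e-01]
scene tab 61 [[-59.1, -92.9, 69.1], [-40.6, -86.1, 75.8], [-25.3, -80.3, 78.5]]
scene jaw 44 [[-59.2, 10.8, 38.7], [-43.8, 22.7, 44.7], [-33.3, 31.9, 46.6]]
scene gb 133 [[-63.2, 20.9, 40.4], [-42.7, 41.7, 45.7], [-20.7, 74.8, 49.0]]
scene 760 theta (np.int64(663), np.float64(0.3950000000000001))
wing n 151 [[154.5, 15.1, 25.6], [164.0, 32.7, 36.7], [170.2, 48.8, 43.9]] ((162.25746154785156, 31.392532348632812), (12.703628540039062, 37.23945617675781), 11.646444320678711)
toe n 37 [171.19895672  -2.90178507] phi 0.3280749270386266
latch_grip [([36.0, 26.8, 147.4], 0.83)]
side tab 177 [[-58.2, -94.6, 68.4], [-42.2, -92.3, 75.4], [-26.4, -83.5, 77.4]]
side jaw 81 [[-54.2, 11.7, 38.1], [-34.8, 18.2, 41.9], [-23.7, 28.9, 45.3]]
side gb 181 [[-64.9, 20.9, 42.4], [-43.6, 57.9, 45.7], [-21.3, 74.0, 49.1]]
side 1669 theta (np.int64(1344), np.float64(0.39000000000000007))
wing n 115 [[153.8, 10.8, 26.4], [162.4, 15.6, 42.0], [169.0, 44.8, 43.5]] ((160.4032440185547, 29.411527633666992), (9.912043571472168, 38.05397415161133), 13.405439376831055)
toe n 52 [167.70015776  -6.18728483] phi 0.20965928910215542
latch_grip [([37.8, 19.3, 142.5], 0.78)]
```

View pics/s4.png

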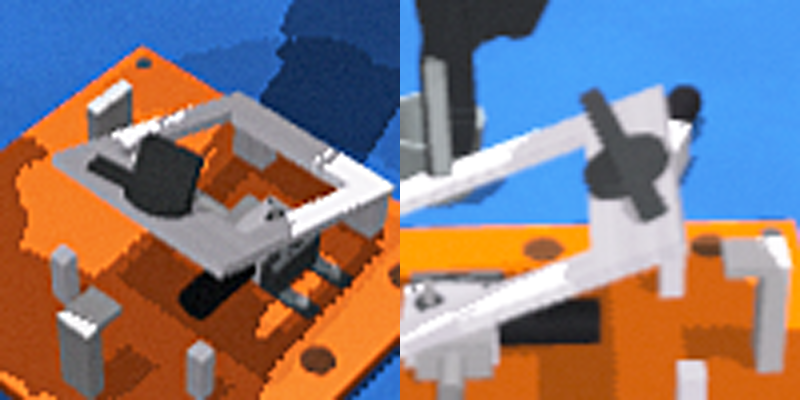

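θ ≈ 0.39 and φ ≈ 0.22. The picture confirms the latch wing at (165,170) with its toe at (105,170). The tab has moved and the gearbox is at the fence.

```bash
cat >> h.py <<'E'
def fpose(th,ph,h,fxp=160):
    "world pose of tool gripping latch: frame opening th, latch ph, TCP h mm along frame z"
    xf=np.array([np.cos(th),0,np.sin(th)]); yf=np.array([0,1,0]); zf=np.array([-np.sin(th),0,np.cos(th)])
    xl=np.cos(ph)*xf+np.sin(ph)*yf; yl=-np.sin(ph)*xf+np.cos(ph)*yf
    M=np.c_[-yl,-xl,-zf]
    p=np.array([-105,30,62])+fxp*xf+h*zf
    return toworld(p/1000), R.from_euler('z',fx()[1])*R.from_matrix(M)
def rel(th,ph,h,fxp=160,base=None):
    s=env.state(); p,r=fpose(th,ph,h,fxp); p0,r0=(s["tcp_pos"],rot()) if base is None else base
    return np.r_[(r0.inv()*r).as_rotvec().round(3),(r0.inv().apply(p-p0)*100).round(2)].tolist()
E
python3 - <<'E'
from h import *
print(rel(.393,.22,90)); print(rel(.393,.22,13))
E
```

```text
[0.392, 0.045, -0.217, -21.04, -5.17, 5.74]
[0.392, 0.045, -0.217, -21.03, -8.12, 12.85]
```

{"method": "step_arm", "body": {
  "motion": [
    [0.078,0.009,-0.043,-4,-1,0,0],
    [0.157,0.018,-0.087,-8,-2,0,0],
    [0.235,0.027,-0.13,-11.5,-3,0,0],
    [0.314,0.036,-0.174,-15,-4,0,0],
    [0.392,0.045,-0.217,-18,-5,2,0],
    [0.392,0.045,-0.217,-21,-5.2,4,0],
    [0.392,0.045,-0.217,-21,-5.2,5.7,0],
    [0.392,0.045,-0.217,-21,-5.2,5.7,0],
    [0.392,0.045,-0.217,-21,-5.2,5.7,0]
  ]
}}

```text
time: 7.72
tcp_pos: [0.5621, 0.0505, 0.2053]
tool_rot: [0.1, -0.687, 0.701, -0.166]
wrist_force: [-0.1, -0.0, -0.0]
grip_width: 0.998
```

```bash
python3 - <<'E'
from h import *
print(rel(.393,.22,90),env.state()["grip_width"]); print(rel(.393,.22,13))
p,r=fpose(.393,.22,28); q=fpose(.393,.22,42)[0]
im,d=vision.grab_frame("wrist"); ci=vision.camera_info("wrist"); K=np.array(ci["intrinsics"]); V=np.array(ci["view"])
pts=[p,q,fpose(.393,.22,12)[0],env.state()["tcp_pos"]]
for ph in (0.1,.22,.34): # wing top ends
    rr=fpose(.393,ph,42)[1]; 
    pts+= [q+rr.apply([.018,0,0]),q-rr.apply([.018,0,0])]
for i,X in enumerate(pts):
    c=V@np.r_[X,1]; c=np.array([c[0],-c[1],-c[2]]); t=np.arctan2(np.hypot(*c[:2]),c[2]); u=c[:2]/np.hypot(*c[:2])*t*K[0,0]+K[:2,2]
    print(i,u.round(0)); cv2.circle(im,tuple(int(a) for a in u),2,[(0,0,255),(0,255,0),(255,0,255),(0,255,255)][i] if i<4 else [(255,0,0),(0,255,0),(0,0,255)][(i-4)//2],-1)
cv2.imwrite("pics/w5.png",im)
print([((tofix(r["point"])*1000).round(1).tolist(),round(r["confidence"],2)) for r in spotter.search_frame("wrist","latch_grip")][:2], (tofix(p)*1000).round(1))
E
```

```text
[0.004, -0.003, 0.002, -0.16, -0.12, -0.09] 0.9982426393504211
[0.004, -0.003, 0.002, -0.18, -0.15, 7.61]
0 [278. 224.]
1 [278. 231.]
2 [278. 217.]
3 [278. 262.]
4 [282. 204.]
5 [275. 258.]
6 [278. 203.]
7 [278. 258.]
8 [274. 204.]
9 [281. 258.]
[([32.8, 24.2, 143.0], 0.86), ([22.7, 18.5, 123.0], 0.74)] [ 32.1  30.  149.1]
```

View pics/w5.png

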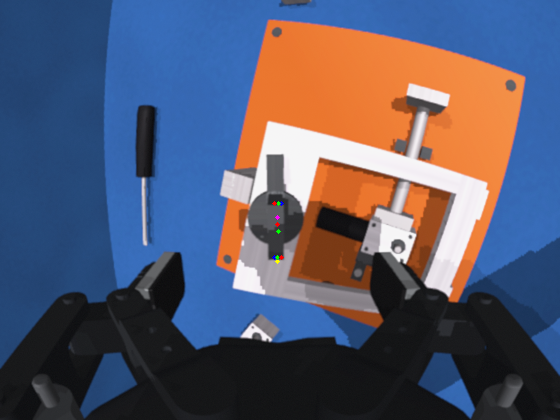

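The wrist view shows the wing (275,195)–(278,258) lined up between the open fingers, with my projected points on it. Descending and gripping.

{"method": "step_arm", "body": {
  "motion": [
    [0,0,0,-0.2,-0.1,2.5,0],
    [0,0,0,-0.2,-0.1,5,0],
    [0,0,0,-0.2,-0.1,6.8,0],
    [0,0,0,-0.2,-0.1,7.5,0.5],
    [0,0,0,-0.2,-0.1,7.5,0.8],
    [0,0,0,-0.2,-0.1,7.5,1],
    [0,0,0,-0.2,-0.1,7.5,1],
    [0,0,0,-0.2,-0.1,7.5,1],
    [0,0,0,-0.2,-0.1,7.5,1],
    [0,0,0,-0.2,-0.1,7.5,1]
  ]
}}

```text
time: 8.65
tcp_pos: [0.5908, 0.0458, 0.1377]
tool_rot: [0.102, -0.686, 0.701, -0.166]
wrist_force: [-4.1, 3.2, -0.5]
grip_width: 0.102
```

```bash
python3 - <<'E'
from h import *
s=env.state(); print(s["wrist_force"].round(2),s["wrist_torque"].round(2),s["grip_width"],s["joints"].round(2))
print(rel(.393,.22,13))
for th in (.32,.25,.18,.11,.05,.0,-.01): print(th,rel(th,.22,13))
E
```

```text
[-4.06  3.21 -0.53] [1.21 2.68 0.23] 0.10245405781767397 [ 0.48  0.16 -0.48  0.42 -0.67 -0.8 ]
[0.002, -0.001, -0.0, 0.05, 0.02, 0.26]
0.32 [-0.07, -0.017, -0.0, 0.06, -0.03, 1.43]
0.25 [-0.138, -0.033, -0.001, 0.05, -0.01, 2.55]
0.18 [-0.206, -0.048, -0.001, 0.03, 0.1, 3.67]
0.11 [-0.275, -0.063, -0.001, -0.01, 0.28, 4.78]
0.05 [-0.333, -0.076, -0.001, -0.06, 0.49, 5.71]
0.0 [-0.382, -0.087, -0.001, -0.12, 0.71, 6.48]
-0.01 [-0.392, -0.089, -0.001, -0.13, 0.76, 6.64]
```

{"method": "step_arm", "body": {
  "motion": [
    [-0.07,-0.017,0,0,-0.05,1.15,1],
    [-0.138,-0.033,0,0,-0.02,2.25,1],
    [-0.206,-0.048,0,0,0.08,3.4,1],
    [-0.275,-0.063,0,-0.05,0.26,4.5,1],
    [-0.333,-0.076,0,-0.1,0.47,5.45,1],
    [-0.333,-0.076,0,-0.1,0.47,5.45,1],
    [-0.333,-0.076,0,-0.1,0.47,5.45,1]
  ]
}}

```text
time: 9.23
tcp_pos: [0.6073, 0.0417, 0.0857]
tool_rot: [0.013, -0.699, 0.715, -0.021]
wrist_force: [-6.0, 1.2, 4.9]
grip_width: 0.104
```

```bash
python3 - <<'E'
from h import *
s=env.state(); print(s["wrist_force"].round(2),s["wrist_torque"].round(2),s["grip_width"])
for th in (.05,.0,): print(th,rel(th,.22,15.6))
E
```

```text
[-6.03  1.21  4.86] [ 0.46  2.28 -0.01] 0.10353656649321294
0.05 [0.0, -0.001, -0.001, 0.05, 0.0, 0.02]
0.0 [-0.049, -0.012, -0.001, 0.06, -0.05, 0.82]
```

{"method": "step_arm", "body": {
  "motion": [
    [-0.025,-0.006,0,0,-0.02,0.4,1],
    [-0.049,-0.012,0,0,-0.05,0.8,1],
    [-0.049,-0.012,0,0,-0.05,0.8,1]
  ]
}}

```text
time: 9.48
tcp_pos: [0.6082, 0.0415, 0.0788]
tool_rot: [0.0, -0.7, 0.715, -0.0]
wrist_force: [-5.9, -0.2, 5.1]
grip_width: 0.1
```

```bash
python3 - <<'E'
from h import *
s=env.state(); print(s["wrist_force"].round(2),s["wrist_torque"].round(2),s["grip_width"])
for th in (.05,.0,): print(th,rel(th,.22,15.6))
E
```

```text
[-5.91 -0.25  5.15] [0.06 1.92 0.03] 0.0999763899266205
0.05 [0.048, 0.011, -0.0, 0.03, 0.09, -0.68]
0.0 [-0.001, 0.0, -0.0, 0.05, -0.01, 0.12]
```

{"method": "step_arm", "body": {
  "motion": [
    [0,0,0,0,0,0.1,1],
    [0,0,0,0,0,0.2,1],
    [0,0,0,0,0,0.2,1]
  ]
}}

```text
time: 9.73
tcp_pos: [0.6082, 0.0415, 0.0784]
tool_rot: [0.001, -0.7, 0.714, -0.001]
wrist_force: [-7.5, -0.2, 10.3]
grip_width: 0.105
```

{"method": "step_arm", "body": {
  "motion": [
    [0,0,0,0,0,0.1,1],
    [0,0,0,0,0,0.2,1],
    [0,0,0,0,0,0.2,1]
  ]
}}

```text
time: 9.98
tcp_pos: [0.6083, 0.0415, 0.0782]
tool_rot: [0.001, -0.7, 0.714, -0.002]
wrist_force: [-11.0, 1.2, 19.5]
grip_width: 0.102
```

```bash
cat >> h.py <<'E'
def theta(n="side"):
    im,P=cloud(n); F=tofix(P)*1000; hsv=cv2.cvtColor(im,cv2.COLOR_BGR2HSV)
    m=(F[...,0]>-80)&(F[...,0]<80)&(F[...,1]>-38)&(F[...,1]<98)&(F[...,2]>58)&(F[...,2]<160)&(hsv[...,2]>140)&(hsv[...,1]<60)
    Q=F[m]; ths=np.arange(-.05,.5,.005)
    k=[(abs(-(Q[:,0]+105)*np.sin(t)+(Q[:,2]-62)*np.cos(t)-6)<2).sum() for t in ths]
    print(n,len(Q),"theta",ths[np.argmax(k)].round(3),max(k)); return im,F
E
python3 - <<'E'
from h import *
theta("side"); theta("scene"); print(env.state()["wrist_force"].round(1),env.state()["joints"].round(2), rel(0,.22,15.6))
E
```

```text
side 1546 theta -0.0 1106
scene 573 theta 0.005 461
[-10.7   1.4  19.8] [ 0.33  0.45 -0.    0.   -1.11 -0.35] [-0.005, -0.001, 0.001, 0.05, 0.01, 0.06]
```

{"method": "step_arm", "body": {
  "motion": [
    [0,0,-0.1,0,0.05,0.05,1],
    [0,0,-0.2,0,0.05,0.05,1],
    [0,0,-0.3,0,0.05,0.05,1],
    [0,0,-0.4,0,0.05,0.05,1],
    [0,0,-0.5,0,0.05,0.05,1],
    [0,0,-0.6,0,0.05,0.05,1]
  ]
}}

```text
time: 10.58
tcp_pos: [0.6086, 0.0416, 0.0782]
tool_rot: [-0.001, 0.881, -0.473, 0.003]
wrist_force: [-11.0, 1.2, 20.2]
grip_width: 0.104
```

{"method": "step_arm", "body": {
  "motion": [
    [0,0,-0.1,0,0,0,1],
    [0,0,-0.2,0,0,0,1],
    [0,0,-0.3,0,0,0,1],
    [0,0,-0.4,0,0,0,1],
    [0,0,-0.5,0,0,0,1],
    [0,0,-0.6,0,0,0,1],
    [0,0,-0.7,0,0,0,1],
    [0,0,-0.77,0,0,0,1],
    [0,0,-0.77,0,0,0,1],
    [0,0,-0.77,0,0,0,1]
  ]
}}

```text
time: 11.42
tcp_pos: [0.6088, 0.0419, 0.0782]
tool_rot: [-0.001, 0.994, -0.11, 0.003]
wrist_force: [-9.6, 1.8, 19.5]
grip_width: 0.104
```

```bash
python3 - <<'E'
from h import *
s=env.state(); print(s["wrist_force"].round(1),s["wrist_torque"].round(2), rel(0,1.57,15.6))
im,F=theta("side"); cv2.imwrite("pics/s6.png",cv2.resize(im[150:310,150:330],None,fx=4,fy=3.7,interpolation=cv2.INTER_CUBIC))
E
```

```text
[-9.6  1.8 19.5] [ 0.61  3.53 -0.51] [-0.002, -0.007, 0.02, -0.03, 0.11, 0.06]
side 1603 theta -0.0 1181
```

View pics/s6.png

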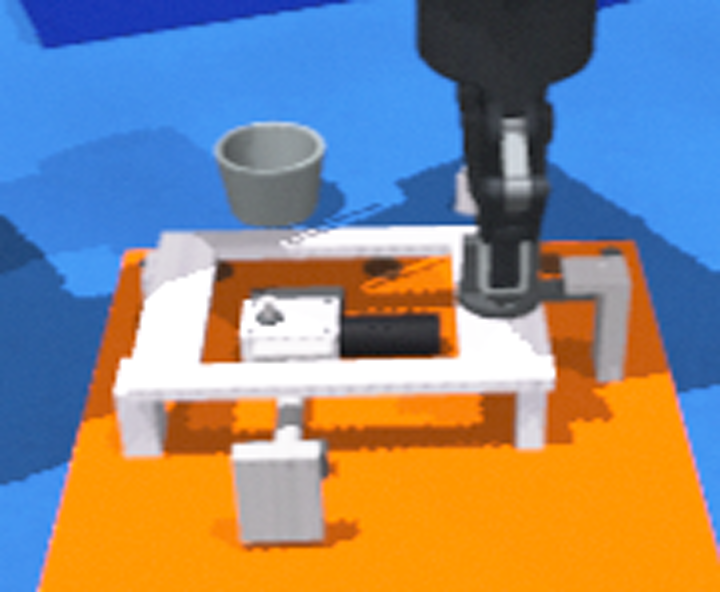

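The picture shows the frame closed and the toe at (570,290) under the keeper lip. I'm easing off the pressure, opening and lifting straight up.

{"method": "step_arm", "body": {
  "motion": [
    [0,0,0,0,0,-0.2,1],
    [0,0,0,0,0,-0.4,1],
    [0,0,0,0,0,-0.5,1],
    [0,0,0,0,0,-0.5,0.6],
    [0,0,0,0,0,-0.5,0.6],
    [0,0,0,0,0,-0.5,0.6],
    [0,0,0,0,0,-0.5,0.6]
  ]
}}

```text
time: 12.05
tcp_pos: [0.6085, 0.0416, 0.0784]
tool_rot: [-0.0, 0.994, -0.111, 0.001]
wrist_force: [-0.3, -0.3, -0.1]
grip_width: 0.397
```

{"method": "step_arm", "body": {
  "motion": [
    [0,0,0,0,0,-1,0.6],
    [0,0,0,0,0,-3,0.6],
    [0,0,0,0,0,-6,0.6],
    [0,0,0,0,0,-9,0.6],
    [0,0,0,0,0,-12,0.6],
    [0,0,0,0,0,-15,0.6],
    [0,0,0,0,0,-15,0.6]
  ]
}}

```text
time: 12.63
tcp_pos: [0.6112, 0.0411, 0.2367]
tool_rot: [-0.001, 0.994, -0.111, 0.007]
wrist_force: [0.7, 0.2, 1.7]
grip_width: 0.401
```

```bash
python3 - <<'E'
from h import *
print(env.state()["wrist_force"].round(1))
im,F=theta("side"); im2,F2=theta("scene")
for n,G in(("side",F),("scene",F2)):
  for t,b in dict(tab=(-65,-20,-140,-70,68,79),jaw=(-62,-22,5,35,38,45),gb=(-66,-20,20,80,42,50),toe=(76,100,10,50,66,84)).items():
    m=np.all([(G[...,i]>b[2*i])&(G[...,i]<b[2*i+1]) for i in range(3)],0); Q=G[m]
    if len(Q): print(n,t,len(Q),np.percentile(Q,[2,50,98],0).round(1).tolist())
  m=(G[...,0]>20)&(G[...,0]<90)&(G[...,1]>-10)&(G[...,1]<70)&(G[...,2]>88)&(G[...,2]<110); Q=G[m][:,:2].astype(np.float32)
  if len(Q)>5: print("wing",cv2.minAreaRect(Q))
cv2.imwrite("pics/s7.png",np.hstack([cv2.resize(im[170:310,160:320],(400,400)),cv2.resize(im2[140:270,200:350],(400,400))]))
E
```

```text
[0.7 0.2 1.7]
side 1607 theta 0.015 1210
scene 1013 theta 0.025 815
side tab 170 [[-58.2, -94.5, 68.5], [-42.1, -92.2, 75.5], [-26.5, -83.6, 77.5]]
side jaw 106 [[-59.1, 16.2, 40.0], [-42.5, 22.6, 43.8], [-23.7, 31.2, 44.9]]
side gb 384 [[-64.7, 21.2, 43.0], [-41.8, 43.2, 45.9], [-21.3, 72.2, 48.0]]
side toe 115 [[77.0, 17.7, 71.7], [90.0, 26.0, 81.9], [99.3, 42.3, 83.9]]
wing ((54.46074676513672, 29.040319442749023), (35.318180084228516, 12.895845413208008), 0.7950665950775146)
scene tab 57 [[-57.5, -93.4, 69.2], [-41.7, -85.5, 75.7], [-25.1, -81.8, 78.6]]
scene jaw 41 [[-58.7, 5.3, 38.6], [-41.4, 21.6, 42.8], [-22.6, 31.7, 44.8]]
scene gb 231 [[-64.2, 21.0, 43.0], [-41.3, 47.1, 46.6], [-20.4, 66.5, 49.3]]
scene toe 40 [[76.7, 19.5, 74.8], [90.0, 31.2, 82.1], [98.7, 44.5, 83.8]]
wing ((55.647865295410156, 31.165252685546875), (37.44335174560547, 11.546977043151855), 0.42576777935028076)
```

View pics/s7.png

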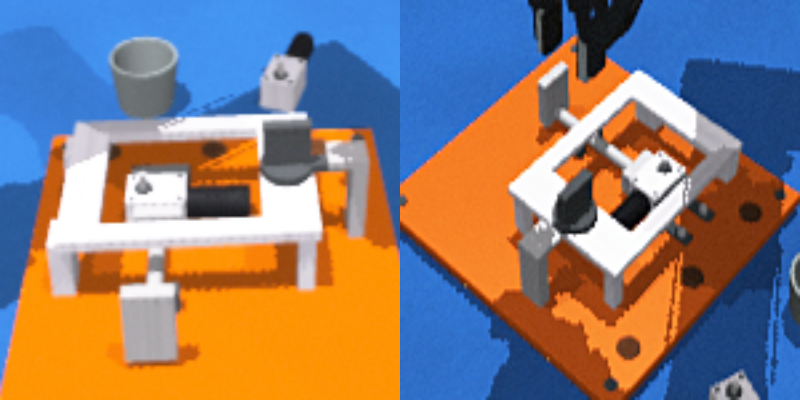

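The frame rose about 0.02 rad and is held there. The wing lies along x (latch about 1.56), the jaw hasn't moved from the gearbox, and the robot is clear. Handing in.

```bash
python3 -c "
from h import *
print(workorder.job_done())"
```

```text
the job is handed in; nothing more can be done
None
```

The gearmotor is clamped and the hold-down frame is latched. I handed the job in at about 13 s of the 72 s allowed; no verdict is reported.

- **Jaw:** I pushed the tab with closed fingers until the gearbox stopped against the fence. Wrist force settled at about 13.4 N. With about 3 N of slide friction taken off, the jaw bears on the gearbox with about 10 N. After backing off, the jaw had not moved from the gearbox within what the cameras can resolve.
- **Frame and latch:** I gripped the latch wing, swung the frame down to its stop with about 20 N, and turned the latch to its stop. Then I eased off, opened the gripper and lifted clear.
- **Last checks:** After release the two cameras read the frame at 0.015 and 0.025 rad; the limit is 0.03, and the expected 3 mm rise is about 0.02. The wing lay within 1° of fixture x, so the latch is at about 1.56 rad. The toe was under the keeper and the robot was clear of everything. The spare motors and the cup did not look disturbed in the pictures, but I did not measure their positions.
- **Small disagreements:** The cameras differed by about 2 mm on the fixture centre, and I used the mean. The toe-based estimates of the starting latch angle (0.21 and 0.33) disagreed with each other, so I used about 0.22 from the wing.

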